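Set the glued rubber pad under the bench press

TASK

Keeping it flat on the bench, slide the wooden slat with the freshly glued rubber pad under the bench press, pad end first, until it sits square against the end stop with the pad centred under the foot. Only then push the round knob on top 28 mm down, never right to the bottom, so that the foot bears on the pad; hold it there for at least two seconds and finish still holding it down. Leave everything else on the bench where it is.

Things in the scene. Friction and masses are not known exactly. Their poses are not given: they have to be found in the camera images.
- slat: Loose flat light wooden slat, 170 (its x) x 60 (its y) x 18 mm thick, about 0.14 kg, lying flat on the bench. Origin: centre of its underside. Its +x end, away from the robot to begin with, carries the glued-on rubber pad; the other end is bare. It slides easily unless it is pressed down.
- pad (a point): Centre of the top of the rubber pad: a thin square 44 x 44 x 3 mm glued on the slat's upper face, 45 mm from the slat's middle towards its +x end (40 mm from that end), top 21 mm above the slat's underside.
- press: Grey bench press bolted to the bench. Origin: on the bench, on the vertical axis of knob and foot. Its x axis points away from the robot, from the open side to the column. Column 40 x 50 mm, 150 high, at x = +100 mm, on a plate (x +52 to +132, 90 wide, 10 high). Both sides and the side towards the robot are open.
- stop (a point): Middle of the end stop's face, 9 mm above the bench: a low fixed aluminium bar 80 mm wide (along the press's y), 18 mm high, 12 mm thick; the face is 40 mm beyond the press's axis (at its x = +40), so a slat against it has its pad exactly under the foot.
- guide (a point): Centre of the top of the press's fixed steel guide tube, 160 mm above the bench on the press's axis. The tube is 44 mm in diameter and reaches down to 105 mm; an arm 36 mm wide, 120 to 150 mm above the bench, runs from it (x = -20 mm) back to the column.
- knob_top (a point): Centre of the flat top of the press's round black knob (48 mm diameter, 22 mm high), 218 mm above the bench when released; it moves straight down with the knob. When pressed 28 mm it is at 190 mm, with 8 mm left between knob and guide tube.
- plunger (a joint): Downward travel of the knob in m: 0 released (up), end of stroke at 0.036. A spring returns it. Pushing takes about 2 N to start, about 5 N after 20 mm, then, with a slat under the foot, about 13 N at 28 mm and 19 N at 36 mm.
- foot: Round rubber foot, 28 mm diameter, at the lower end of the plunger. Origin: centre of its underside, 41 mm above the bench when released. It goes down with the knob and, with the slat and pad beneath, touches the pad after 20 mm of knob travel; from there it gives way on its own spring (about 2 N at first, 7 N at 28 mm of knob travel).
- brush: Bystander: wooden bench brush lying bristles down, 245 x 50 mm, 46 mm high. Origin near the middle of its length, on the bench; bristle head towards +x, handle towards -x.
- bottle: Bystander: aluminium bottle with screw cap, upright, 68 mm diameter, 200 mm high. Origin: centre of its underside.
- funnel: Bystander: blue funnel standing mouth down, 110 mm diameter, 110 mm high. Origin: centre of its mouth, on the bench.
- pump: Bystander: steel hand pump lying along its x axis, 320 mm long, handle 110 mm wide at -x, 40 mm high. Origin under the middle of the barrel, on the bench.
- jar: Bystander: small jar with metal lid, 60 mm diameter, 60 mm high. Origin: centre of its underside.
- tape: Bystander: roll of grey tape lying flat, 64 mm diameter, 25 mm high. Origin: centre of its underside.
- clamp: Bystander: small metal spring clamp lying flat, 110 x 56 mm, 24 mm high. Origin near its pivot, on the bench.
Things that resemble listed ones, but are neither listed nor needed, are in the scene too. Of the things that look like the slat, take the one that is farthest from the robot's base at the start. What is shaped like the press but green is not meant.

How it is judged:
On the way, in this order (a step that is already met when the one before it is completed fails the run):
1. the slat lies home against the end stop, pad under the foot, with the knob still up (x of pad in the frame of press between -0.006 and 0.006 m and y of pad in the frame of press between -0.008 and 0.008 m and angle between the x axis of slat and the x axis of press, either way round below 0.12 rad and height (world z) of slat below 0.004 m and value of joint plunger below 0.004 m and linear speed of slat below 0.02 m/s), for 0.2 s.
2. the knob is held about 28 mm down with the foot bearing on the pad, for two seconds (x of pad in the frame of press between -0.006 and 0.006 m and y of pad in the frame of press between -0.008 and 0.008 m and angle between the x axis of slat and the x axis of press, either way round below 0.12 rad and height (world z) of slat below 0.004 m and value of joint plunger between 0.024 and 0.032 m and contact force between foot and slat above 2 N and contact force between the fingers and press above 3 N), for 2 s.
At the end, for the whole second after the job is handed in: The slat lies flat on the bench against the end stop: pad centre within 6 mm along and 8 mm across of the foot's axis, slat square to the press within 0.12 rad; the fingers hold the knob between 24 and 32 mm down (pushing with over 3 N) and the foot bears on the slat's pad with over 2 N (all of step 2); the arm keeps its last pose, push and grip.
It fails at once if the slat is lifted more than 12 mm off the bench or tipped more than 0.2 rad (height (world z) of slat above 0.012 m or angle between slat's own z axis and vertical above 0.2 rad).
It fails at once if the knob is driven to the bottom (beyond 34.5 mm) (value of joint plunger above 0.0345 m).
It fails at once if a bystander is moved more than 30 mm (distance of any of brush, bottle, funnel, pump, jar, tape, clamp from where it was at the start of the episode above 0.03 m).
It fails at once if a standing thing is tipped over (angle between any of bottle, funnel, jar's own z axis and vertical above 0.4 rad).
It also fails if it takes over 64 s, if anything falls off the work surface, if the arm or the gripper's body presses on something with over 40 N, if the wrist force passes 120 N, or if a joint passes its speed limit or range.

ROBOT

A 6-joint arm with a two-finger parallel gripper is mounted at the origin on the work surface. World frame = base frame: x ahead of the robot, y to its left, z up, the work surface at z = 0. Lengths are in m, angles in rad, forces in N, time in s.
With the tool pointing down it reaches from about 0.2 to 0.875 m from the base axis. Payload 3.4 kg.
Tool frame: the origin (TCP) lies between the finger pads; the fingertips stand r.finger_overhang ahead of it and the grasp point (between the pads) lies 2 mm behind it (r.finger_overhang is the distance from the TCP to the fingertips, in m); x points along the fingers, z is the direction in which the jaws open and shut, and the axes are right-handed (so a half turn about x gives the same grasp; the last joint's range is limited). The gripper opens to 94 mm and grips with 3 to 60 N. Pads are 16 mm wide; open, the fingers measure 119 mm over their backs; the gripper's body (75 mm by 177 mm) begins 78 mm behind the grasp point.
Start: joints at [1.152, 0.276, 1.505, -0, 1.361, -0.121], TCP at [0.169, 0.55, 0.222] pointing down, gripper open.
Joint ranges: [-2.89, 2.89], [-0.75, 2.08], [0.22, 2.7], [-1.18, 4.32], [0.11, 2.71], [-2.7, 2.7]. Speed limits (rad/s): [2.57, 2.57, 3.14, 3.14, 3.14, 3.14].

INTERFACE

Orientations are given as [roll, pitch, yaw] about the fixed x, y, z axes, in that order (R = Rz(yaw) Ry(pitch) Rx(roll)).
In Python, from plant import read_state, imaging, hand_in, r gives the robot as it stands.
- The arm moves only by the tool jog_arm, never from a script. Its argument "plan" is one flat list of numbers, 4 for each row, row after row: the shift along the tool's x, y, z in cm, then the turn about the tool's x in rad. A call has 1 to 5 rows; each row shifts and turns the pose as measured when the row begins, along the tool's axes as they then stand; what a row does not reach is not made up. A row lasts 1/10 s, in which the tool goes at most 50 mm and 8.59 degrees, less where a joint would pass 70% of its speed; a pose out of reach is approached as far as the arm can. A call with a gripper value outside its range is refused whole. "fingers" is the finger opening in cm, from 0 to 9.4, set as the call begins (left out, the last holds). The fingers move at their own pace and stop on an object; "squeeze" is the grip in N (left out, the last holds). Time passes only in rows, so rows that do not move let the fingers close. It gives the time, the measured TCP pose, the force and the opening at its end, in the units of the state.
- read_state(): the state, without advancing time (a new reading comes with each control period).
- imaging.grab_frame(name): name is "side" or "top" or "wrist"; returns (picture, depth): 384x512x3 uint8, red, green, blue; 384x512 float32, m along the optical axis (not along the pixel's ray), 0 where there is no reading.
- imaging.calibration(name): a dict with "vertical_fov" (degrees; the focal length in pixels is half the picture's height over the tangent of half this angle, whatever the lens; pixels are square), "cx", "cy" (the principal point, pixels), "xyz" and "rotation" of the camera in the world. Camera axes: x right, y up, looking along -z (the intrinsics and any distortion apply to the point x, -y, -z); pixel columns grow to the right and rows downward; lengths in m; the calibration is good to about 2 mm. A picture is of the moment at which its call begins: read the wrist's pose just before it. calibration takes no time and is no camera call; for the wrist camera it gives the pose at the moment of the call.
- hand_in(): hands the job in, once; it reports no verdict.
The state is a dict: "t": time; "joint_pos": joint angles; "dq": joint speeds; "effort": joint torques, N m; "ee_pos": TCP position; "ee_rot": TCP orientation; "force": force on the tool from outside, world axes, zero at the start; "moment": the same for the moment, N m; "finger_gap": finger opening in m.
Only numpy, scipy, OpenCV 4.12 (cv2) and the standard library are available. Lean on these libraries where they do the work, as an engineer would, in place of code of your own. Each camera call takes 0.05 s, during which the arm holds its last target. There are 200 camera calls.

## Working session

There is one attempt and no reset: what is moved stays moved. The work goes in short steps, Python scripts to look and compute and a tool call to move; the robot and the scene stay as the last step left them, time stands still between calls to the robot, and variables do not carry over. Pictures are saved under pics/ and viewed, about 8 in all and at most 12, crops included, and the job is handed in when it is done.

Besides the shell and the picture viewer there is one more tool, called after "Call:" as name(argument=value, ...) on one line, values as JSON. jog_arm: Moves the arm, as the interface text tells. Its arguments: {"type":"object","properties":{"plan":{"type":"array","items":{"type":"number"}},"fingers":{"type":"number"},"squeeze":{"type":"number"}},"required":["plan"]}

```bash
mkdir -p pics; cat > h.py <<'E'
import numpy as np, cv2
from plant import read_state, imaging, hand_in, r
def grab(n):
    c=imaging.calibration(n); p,d=imaging.grab_frame(n); return p,d,c
def cloud(d,c):
    h,w=d.shape; f=h/2/np.tan(np.radians(c["vertical_fov"])/2)
    v,u=np.mgrid[0:h,0:w].astype(float)
    x=(u-c["cx"])/f; y=(v-c["cy"])/f
    P=np.stack([x*d,-y*d,-d],-1)
    R=np.array(c["rotation"]); 
    return P@R.T+np.array(c["xyz"])
E
python3 - <<'E'
from h import *
s=read_state(); print(s, r.finger_overhang)
for n in("top","side"):
    p,d,c=grab(n); print(n,c)
    cv2.imwrite(f"pics/{n}0.png",cv2.resize(p[...,::-1],(800,600)))
    np.savez(f"{n}0.npz",p=p,d=d)
E
ls
```

```text
{'t': 0.0, 'joint_pos': array([ 1.15200544e+00,  2.76577754e-01,  1.50610379e+00, -2.69273593e-05,
        1.36067958e+00, -1.21049354e-01]), 'dq': array([ 0.00080005, -0.00031988, -0.00027682,  0.0012724 ,  0.00013346,
       -0.00095062]), 'effort': array([ 1.39103167e-04, -4.04586267e+01, -2.37228513e+01,  7.02732336e-02,
        3.42954684e-02, -9.94673246e-05]), 'ee_pos': array([0.16850987, 0.54920514, 0.22162623]), 'ee_rot': array([ 3.035428  ,  1.56902766, -1.97469688]), 'force': array([-0.25224661,  0.54194721, -1.05964311]), 'moment': array([ 0.05656594, -0.06382668, -0.0013615 ]), 'finger_gap': 0.09428823800258052} 0.017
top {'vertical_fov': 46.10455244019062, 'cx': 253.25936918848092, 'cy': 191.68975573597473, 'xyz': array([0.42182853, 0.01590698, 1.30066919]), 'rotation': array([ 0.09573236, -0.00700196, -1.54266531])}
side {'vertical_fov': 54.17665309805004, 'cx': 245.25253441222293, 'cy': 200.5000621626907, 'xyz': array([ 0.37177719, -0.81474298,  0.91702853]), 'rotation': array([ 0.82484823,  0.00168128, -0.19086744])}
h.py
pics
side0.npz
top0.npz
```

```bash
sed -i 's/R=np.array(c\["rotation"\]); /R=Rotation.from_euler("xyz",c["rotation"]).as_matrix()/; 1a from scipy.spatial.transform import Rotation' h.py; python3 - <<'E'
from h import *
print(sorted(imaging.calibration("wrist").items(),key=str))
z=np.load("top0.npz");P=cloud(z["d"],imaging.calibration("top"))
for v in range(20,384,60): print([tuple(np.round(P[v,u],3)) for u in range(20,512,118)])
E
```

```text
[('cx', 253.745130763379), ('cy', 187.2451387034517), ('rotation', array([-0.28904765,  0.00247667,  1.2728996 ])), ('vertical_fov', 64.2251836532721), ('xyz', array([0.08962374, 0.573142  , 0.3852527 ]))]
[(np.float64(1.399), np.float64(1.128), np.float64(-0.744)), (np.float64(1.418), np.float64(0.574), np.float64(-0.748)), (np.float64(1.435), np.float64(0.017), np.float64(-0.747)), (np.float64(1.455), np.float64(-0.544), np.float64(-0.752)), (np.float64(1.468), np.float64(-1.101), np.float64(-0.742))]
[(np.float64(0.858), np.float64(0.709), np.float64(0.0)), (np.float64(0.852), np.float64(0.348), np.float64(0.049)), (np.float64(0.881), np.float64(0.012), np.float64(-0.004)), (np.float64(0.891), np.float64(-0.339), np.float64(-0.001)), (np.float64(0.901), np.float64(-0.69), np.float64(0.002))]
[(np.float64(0.639), np.float64(0.589), np.float64(0.202)), (np.float64(0.661), np.float64(0.316), np.float64(0.137)), (np.float64(0.666), np.float64(0.008), np.float64(0.155)), (np.float64(0.706), np.float64(-0.335), np.float64(0.015)), (np.float64(0.685), np.float64(-0.605), np.float64(0.151
[... 492 characters left out ...]
0.361), np.float64(-0.34), np.float64(0.003)), (np.float64(0.37), np.float64(-0.678), np.float64(0.002))]
[(np.float64(0.167), np.float64(0.653), np.float64(0.004)), (np.float64(0.174), np.float64(0.325), np.float64(-0.003)), (np.float64(0.184), np.float64(-0.008), np.float64(-0.001)), (np.float64(0.194), np.float64(-0.34), np.float64(0.004)), (np.float64(0.202), np.float64(-0.675), np.float64(0.0))]
[(np.float64(0.114), np.float64(0.477), np.float64(0.343)), (np.float64(0.013), np.float64(0.315), np.float64(0.004)), (np.float64(0.079), np.float64(-0.008), np.float64(0.191)), (np.float64(0.03), np.float64(-0.34), np.float64(0.004)), (np.float64(0.038), np.float64(-0.671), np.float64(0.002))]
```

View pics/top0.png

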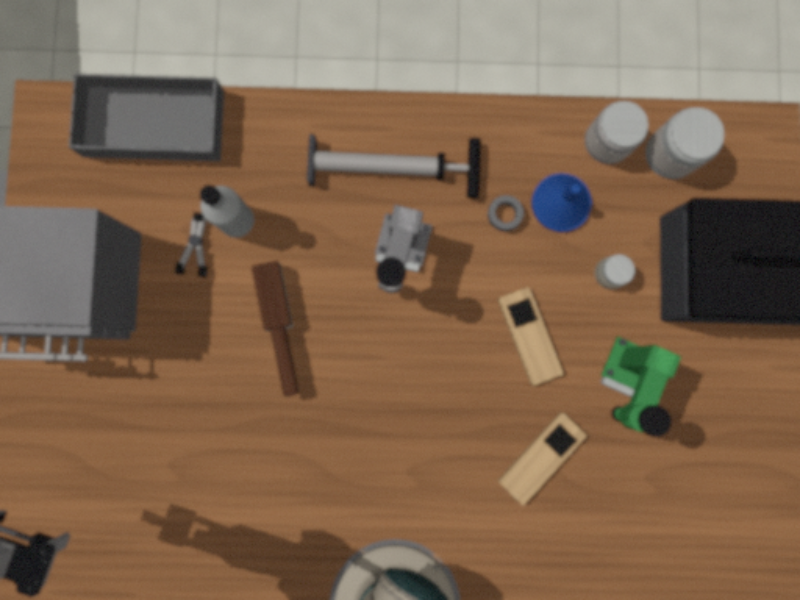

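View pics/side0.png

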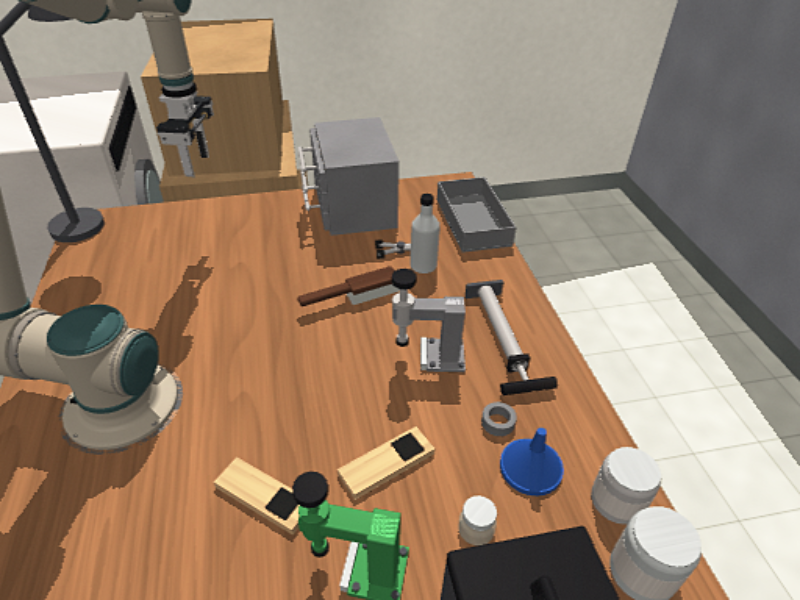

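```bash
cat >> h.py <<'E'
def load(n):
    z=np.load(n+"0.npz"); return z["p"],z["d"],cloud(z["d"],imaging.calibration(n))
def rect(pts):
    (c,s,a)=cv2.minAreaRect((pts*1000).astype(np.float32)); return np.round(c,1),np.round(s,1),round(a,2)
E
python3 - <<'E'
from h import *
for n in("top","side"):
    p,d,P=load(n); h=cv2.cvtColor(p,cv2.COLOR_RGB2HSV)
    print(n)
    X,Y,Z=P[...,0],P[...,1],P[...,2]
    # slats: z 10..30, x.2-.7, y -.45..-.1
    m=((Z>.009)&(Z<.032)&(X>.2)&(X<.75)&(Y>-.4)&(Y<-.1)&(d>0)).astype(np.uint8)
    k,l,st,ce=cv2.connectedComponentsWithStats(m)
    for i in range(1,k):
        if st[i,4]>400:
            q=P[l==i]; print("blob",st[i],rect(q[:,:2]),np.round(np.median(q[:,2]),4))
            dk=q[p[l==i].max(1)<70]; 
            if len(dk)>20: print("  pad",rect(dk[:,:2]),len(dk),np.median(dk,0))
    reg=(X>.45)&(X<.75)&(Y>-.1)&(Y<.15)&(d>0)
    for lo,hi,t in((.205,.235,"knob"),(.14,.158,"arm/col"),(.156,.166,"guide"),(.012,.024,"stop"),(.005,.0135,"plate"),(.035,.1,"foot/col")):
        m=(reg&(Z>lo)&(Z<hi)).astype(np.uint8); k,l,st,ce=cv2.connectedComponentsWithStats(m)
        for i in range(1,k):
            if st[i,4]>15:
                q=P[l==i]; print(t,st[i],rect(q[:,:2]),np.round(q.mean(0),4))
E
```

```text
top
blob [ 319  184   42   63 1287] (array([ 488.2, -239.3]), array([170.1,  67.1]), 22.42) 0.0197
  pad (array([ 527.9, -219.1]), array([36.2, 37.3]), 22.05) 167 [ 0.52786197 -0.21969247  0.02242605]
blob [ 319  264   57   54 1321] (array([ 268. , -260.6]), array([ 61.8, 170. ]), 47.76) 0.0196
  pad (array([ 301.8, -290. ]), array([38.8, 36. ]), 45.65) 177 [ 0.3002474  -0.28976921  0.02261212]
knob [241 164  19  20 307] (array([570.1,  20.4]), array([46.7, 43.6]), 1.57) [0.5695 0.0204 0.2191]
arm/col [247 131  24  39 550] (array([642. ,   4.6]), array([49.9, 93.9]), 75.75) [0.6472 0.0025 0.1512]
arm/col [242 181  16   6  24] (array([553.5,  21.4]), array([38.7, 11. ]), 89.19) [0.5521 0.0217 0.1496]
guide [243 181  15   5  17] (array([553.5,  19.9]), array([ 9.5, 35.5]), 2.01) [0.5528 0.0203 0.1612]
stop [271 143   6   5  19] (array([683.5, -42.9]), array([10.5, 14. ]), 35.14) [ 0.6831 -0.0431  0.0157]
stop [241 148   9  19  65] (array([644.1,  36.6]), array([18.6, 54.6]), 83.17) [0.6417 0.0383 0.0162]
stop [268 149   7   9  18] (array([659.8, -36.9]), array([10.9, 28.5]), 60.93) [ 0
[... 879 characters left out ...]
ay([47.5, 44.4]), 77.95) [0.5707 0.0165 0.218 ]
arm/col [251 190  47  14 431] (array([618.8,   5. ]), array([ 50.6, 141.1]), 81.44) [6.307e-01 3.000e-04 1.500e-01]
guide [251 187  15  11  98] (array([571.3,  20.4]), array([42.5, 42.7]), 71.72) [0.5703 0.0169 0.1614]
stop [270 216  28  21 206] (array([6.554e+02, 4.000e-01]), array([87.9, 87.7]), 76.15) [ 0.6403 -0.0063  0.016 ]
plate [270 216  29  22 265] (array([659.8,   1.8]), array([94.7, 91.8]), 74.16) [ 0.6516 -0.0117  0.0107]
foot/col [253 209   9  13  84] (array([570.3,  15.8]), array([18.7, 26.3]), 83.12) [0.5696 0.0159 0.0632]
foot/col [282 208  15  20 200] (array([656.3,  -8.9]), array([31.9, 61.3]), 29.87) [ 0.662  -0.0214  0.0676]
```

```bash
python3 - <<'E'
from h import *
z=np.load("top0.npz");p=z["p"]
a=cv2.resize(p[120:200,225:375,::-1],None,fx=5.3,fy=5.3,interpolation=cv2.INTER_CUBIC)
z=np.load("side0.npz");p=z["p"]
b=cv2.resize(p[165:245,240:310,::-1],None,fx=5.3,fy=5.3,interpolation=cv2.INTER_CUBIC)
b=cv2.copyMakeBorder(b[:,:],0,0,0,800-b.shape[1],cv2.BORDER_CONSTANT)
o=np.vstack([a[:,:795],b[:,:795]]); cv2.imwrite("pics/crop.png",cv2.resize(o,(560,600)))
E
cat > fit.py <<'E'
from h import *
from scipy.optimize import least_squares
def box(q,x0,x1,y0,y1,z0,z1):
    c=np.array([x0+x1,y0+y1,z0+z1])/2;h=np.array([x1-x0,y1-y0,z1-z0])/2
    a=np.abs(q-c)-h; return np.linalg.norm(np.maximum(a,0),axis=1)+np.minimum(a.max(1),0)
def cyl(q,rad,z0,z1):
    a=np.stack([np.hypot(q[:,0],q[:,1])-rad,np.abs(q[:,2]-(z0+z1)/2)-(z1-z0)/2],1)
    return np.linalg.norm(np.maximum(a,0),axis=1)+np.minimum(a.max(1),0)
def press(q): return np.min([box(q,.08,.12,-.025,.025,0,.15),box(q,.052,.132,-.045,.045,0,.01),box(q,.04,.052,-.04,.04,0,.018),
    box(q,-.02,.1,-.018,.018,.12,.15),cyl(q,.022,.105,.16),cyl(q,.024,.196,.218)],0)
def slat(q): return np.minimum(box(q,-.085,.085,-.03,.03,0,.018),box(q,.023,.067,-.022,.022,.018,.021))
def fit(P,model,g,rad,zmin):
    for it in range(3):
        def loc(p,Q): 
            c,s=np.cos(p[2]),np.sin(p[2]);u=Q[:,0]-p[0];v=Q[:,1]-p[1]
            return np.stack([c*u+s*v,-s*u+c*v,Q[:,2]-p[3]],1)
        q=loc(g,P); k=(np.abs(model(q))<(.03,.012,.006)[it])&(P[:,2]>zmin)&(np.linalg.norm(q[:,:2],axis=1)<rad)
        r_=least_squares(lambda p:model(loc(p,P[k])),g,loss="soft_l1",f_scale=.002); g=r_.x
    return np.round(g,4),k.sum(),round(float(np.sqrt(np.mean(model(loc(g,P[k]))**2))),4)
E
python3 - <<'E'
from fit import *
C=[load(n)[2][load(n)[1]>0] for n in("top","side")]
for nm,m,g,rad,zm in(("press",press,[.5705,.0195,-.26,0],.18,.006),("slat",slat,[.488,-.237,.38,0],.11,.008)):
    for P in C+[np.vstack(C)]: print(nm,fit(P,m,np.array(g,float),rad,zm))
s=read_state();R=Rotation.from_euler("xyz",s["ee_rot"]).as_matrix();print(R.round(3)); c=imaging.calibration("wrist"); print("cam in tool",R.T@(c["xyz"]-s["ee_pos"]))
E
```

```text
press (array([ 0.571 ,  0.0204, -0.2264,  0.0017]), np.int64(1353), 0.002)
press (array([ 0.572 ,  0.0227, -0.2276,  0.0019]), np.int64(1640), 0.0015)
press (array([ 0.5717,  0.0226, -0.2275,  0.0018]), np.int64(3000), 0.0018)
slat (array([ 0.4886, -0.2367,  0.392 ,  0.0016]), np.int64(1273), 0.0022)
slat (array([ 0.4881, -0.2344,  0.3834,  0.0018]), np.int64(1258), 0.0015)
slat (array([ 0.4882, -0.2349,  0.3835,  0.0017]), np.int64(2527), 0.0019)
[[-0.001 -0.956  0.293]
 [-0.001  0.293  0.956]
 [-1.     0.    -0.002]]
cam in tool [-0.16351205  0.08245008 -0.00058426]
```

View pics/crop.png

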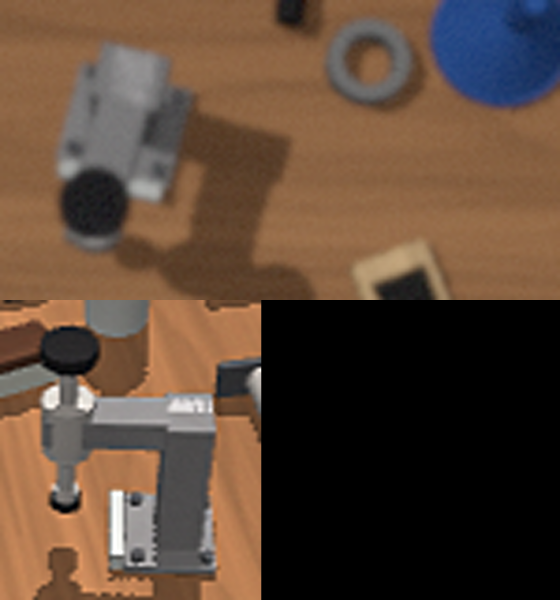

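```bash
cat > pl.py <<'E'
import sys
from h import *
def plan(x,y,z,yaw,n):
    s=read_state();R=Rotation.from_euler("xyz",s["ee_rot"]).as_matrix();p=s["ee_pos"]
    w=np.arctan2(R[1,2],R[0,2]);dw=(yaw-w+np.pi)%(2*np.pi)-np.pi;D=np.array([x,y,z])-p
    print("t",round(s["t"],2),"p",p.round(4),"yaw",round(w,4),"tilt",R[2].round(4),"q",s["joint_pos"].round(2),"F",s["force"].round(1),"gap",round(s["finger_gap"],4))
    for i in range(n):
        a=w+dw*i/n; ty=np.array([-np.sin(a),np.cos(a),0]);tz=np.array([np.cos(a),np.sin(a),0])
        d=D/n*100; print([round(v,2) for v in(-d[2],d@ty,d@tz)]+[round(-dw/n,3)])
if __name__=="__main__": a=[float(v) for v in sys.argv[1:]]; plan(*a[:4],int(a[4]))
E
python3 pl.py .437 -.256 .12 1.956 20
```

```text
t 0.1 p [0.1685 0.5493 0.2217] yaw 1.273 tilt [-1.0e+00  2.0e-04 -1.6e-03] q [ 1.15  0.28  1.51  0.    1.36 -0.12] F [-1. -0.  0.] gap 0.0934
[np.float64(0.51), np.float64(-2.46), np.float64(-3.46), np.float64(-0.034)]
[np.float64(0.51), np.float64(-2.35), np.float64(-3.54), np.float64(-0.034)]
[np.float64(0.51), np.float64(-2.22), np.float64(-3.62), np.float64(-0.034)]
[np.float64(0.51), np.float64(-2.1), np.float64(-3.69), np.float64(-0.034)]
[np.float64(0.51), np.float64(-1.97), np.float64(-3.76), np.float64(-0.034)]
[np.float64(0.51), np.float64(-1.84), np.float64(-3.82), np.float64(-0.034)]
[np.float64(0.51), np.float64(-1.71), np.float64(-3.88), np.float64(-0.034)]
[np.float64(0.51), np.float64(-1.58), np.float64(-3.94), np.float64(-0.034)]
[np.float64(0.51), np.float64(-1.44), np.float64(-3.99), np.float64(-0.034)]
[np.float64(0.51), np.float64(-1.3), np.float64(-4.04), np.float64(-0.034)]
[np.float64(0.51), np.float64(-1.17), np.float64(-4.08), np.float64(-0.034)]
[np.float64(0.51), np.float64(-1.03), np.float64(-4.12), np.float64(-0.034)]
[np.float64(0.51), np.float64(-0.88), np.float64(-4.15), np.float64(-0.034)]
[np.float64(0.51), np.float64(-0.74), np.float64(-4.18), np.float64(-0.034)]
[np.float64(0.51), np.float64(-0.6), np.float64(-4.2), np.float64(-0.034)]
[np.float64(0.51), np.float64(-0.45), np.float64(-4.22), np.float64(-0.034)]
[np.float64(0.51), np.float64(-0.31), np.float64(-4.23), np.float64(-0.034)]
[np.float64(0.51), np.float64(-0.17), np.float64(-4.24), np.float64(-0.034)]
[np.float64(0.51), np.float64(-0.02), np.float64(-4.24), np.float64(-0.034)]
[np.float64(0.51), np.float64(0.12), np.float64(-4.24), np.float64(-0.034)]
```

Call:
jog_arm(plan=[0,-2.4,-3.5,-0.034,0,-2.3,-3.6,-0.034,0,-2.2,-3.6,-0.034,0,-2.1,-3.7,-0.034,0,-2.0,-3.8,-0.034], fingers=9.4)

```text
t: 0.6
ee_pos: [0.2352, 0.3448, 0.2183]
ee_rot: [2.578, 1.567, -2.247]
force: [0.1, -0.1, -0.2]
finger_gap: 0.0944
```

Call:
jog_arm(plan=[0.5,-1.8,-3.8,-0.034,0.5,-1.7,-3.9,-0.034,0.5,-1.6,-3.9,-0.034,0.5,-1.4,-4.0,-0.034,0.5,-1.3,-4.0,-0.034])

```text
t: 1.1
ee_pos: [0.3053, 0.1373, 0.1928]
ee_rot: [3.024, 1.568, -1.62]
force: [0.9, -1.0, 0.0]
finger_gap: 0.0942
```

```bash
python3 pl.py .437 -.256 .12 1.956 10
```

```text
t 1.1 p [0.3053 0.1373 0.1928] yaw 1.6398 tilt [-1.0e+00  4.0e-04 -3.1e-03] q [ 0.22 -0.08  1.99 -0.    1.23 -1.42] F [ 0.9 -1.   0. ] gap 0.0942
[np.float64(0.73), np.float64(-1.04), np.float64(-4.01), np.float64(-0.032)]
[np.float64(0.73), np.float64(-0.92), np.float64(-4.05), np.float64(-0.032)]
[np.float64(0.73), np.float64(-0.79), np.float64(-4.07), np.float64(-0.032)]
[np.float64(0.73), np.float64(-0.66), np.float64(-4.1), np.float64(-0.032)]
[np.float64(0.73), np.float64(-0.53), np.float64(-4.11), np.float64(-0.032)]
[np.float64(0.73), np.float64(-0.4), np.float64(-4.13), np.float64(-0.032)]
[np.float64(0.73), np.float64(-0.27), np.float64(-4.14), np.float64(-0.032)]
[np.float64(0.73), np.float64(-0.14), np.float64(-4.15), np.float64(-0.032)]
[np.float64(0.73), np.float64(-0.01), np.float64(-4.15), np.float64(-0.032)]
[np.float64(0.73), np.float64(0.13), np.float64(-4.15), np.float64(-0.032)]
```

Tracks well. Continue.

Call:
jog_arm(plan=[0.7,-1.0,-4.0,-0.032,0.7,-0.9,-4.1,-0.032,0.7,-0.8,-4.1,-0.032,0.7,-0.7,-4.1,-0.032,0.7,-0.5,-4.1,-0.032])

```text
t: 1.6
ee_pos: [0.3717, -0.0683, 0.1575]
ee_rot: [-2.418, 1.567, -0.613]
force: [0.9, -0.2, 0.9]
finger_gap: 0.094
```

Call:
jog_arm(plan=[0.7,-0.4,-4.1,-0.032,0.7,-0.3,-4.1,-0.032,0.7,-0.1,-4.2,-0.032,0.7,0,-4.2,-0.032,0.7,0.1,-4.0,-0.032])

```text
t: 2.1
ee_pos: [0.4391, -0.2722, 0.1202]
ee_rot: [-1.955, 1.569, 0.012]
force: [0.3, -0.1, 0.6]
finger_gap: 0.0942
```

```bash
python3 - <<'E'
from fit import *
p,d,c=grab("wrist"); P=cloud(d,c); np.savez("wrist1.npz",p=p,d=d)
cv2.imwrite("pics/w1.png",p[...,::-1])
print(fit(P[d>0],slat,np.array([.488,-.2355,.385,0]),.11,.008))
E
python3 pl.py .437 -.256 .06 1.956 3
```

```text
(array([ 0.4878, -0.2358,  0.385 ,  0.0013]), np.int64(9367), 0.0006)
t 2.15 p [ 0.4421 -0.2791  0.1193] yaw 1.9673 tilt [-1.     -0.0022 -0.008 ] q [-0.69  0.28  1.78 -0.    1.08 -2.66] F [ 3.1 -5.2 -0.7] gap 0.0944
[np.float64(1.98), np.float64(-0.14), np.float64(0.78), np.float64(0.004)]
[np.float64(1.98), np.float64(-0.14), np.float64(0.78), np.float64(0.004)]
[np.float64(1.98), np.float64(-0.14), np.float64(0.78), np.float64(0.004)]
```

View pics/w1.png

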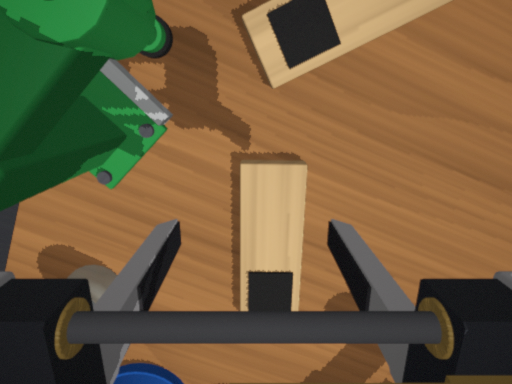

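Call:
jog_arm(plan=[1.9,-0.1,0.8,0.003,1.9,-0.1,0.8,0.003,1.9,-0.1,0.8,0.003,0,0,0,0])

```text
t: 2.55
ee_pos: [0.4361, -0.2592, 0.0585]
ee_rot: [-2.968, 1.564, -1.016]
force: [0.3, -0.4, 0.3]
finger_gap: 0.0937
```

```bash
python3 pl.py .4368 -.2565 .021 1.956 3
```

```text
t 2.55 p [ 0.4361 -0.2592  0.0585] yaw 1.9519 tilt [-1.     -0.0012 -0.0069] q [-0.67  0.32  1.89 -0.    0.92 -2.62] F [ 0.3 -0.4  0.3] gap 0.0937
[np.float64(1.25), np.float64(-0.06), np.float64(0.07), np.float64(-0.001)]
[np.float64(1.25), np.float64(-0.06), np.float64(0.07), np.float64(-0.001)]
[np.float64(1.25), np.float64(-0.06), np.float64(0.07), np.float64(-0.001)]
```

Call:
jog_arm(plan=[1.2,-0.1,0.1,0,1.2,-0.1,0.1,0,0.9,0,0.1,0,0,0,0,0])

```text
t: 2.95
ee_pos: [0.4386, -0.2568, 0.0251]
ee_rot: [-2.864, 1.56, -0.911]
force: [-0.1, -0.2, -0.3]
finger_gap: 0.0944
```

```bash
python3 pl.py .4368 -.2565 .021 1.956 1
```

```text
t 2.95 p [ 0.4386 -0.2568  0.0251] yaw 1.9526 tilt [-0.9999 -0.0029 -0.0103] q [-0.66  0.37  1.93 -0.    0.83 -2.61] F [-0.1 -0.2 -0.3] gap 0.0944
[np.float64(0.41), np.float64(0.16), np.float64(0.09), np.float64(-0.003)]
```

Call:
jog_arm(plan=[0.35,0.1,0,0,0,0,0,0,0,0,0,0,0,0,0,0,0,0,0,0], fingers=4, squeeze=12)

```text
t: 3.45
ee_pos: [0.4387, -0.2583, 0.0229]
ee_rot: [-2.816, 1.557, -0.863]
force: [-0.7, 0.3, -1.3]
finger_gap: 0.0602
```

Call:
jog_arm(plan=[0,0,0,0,0,0,0,0])

```text
t: 3.65
ee_pos: [0.4388, -0.2583, 0.0231]
ee_rot: [-2.809, 1.557, -0.856]
force: [0.4, -0.7, -0.6]
finger_gap: 0.0602
```

```bash
python3 - <<'E'
from h import *
# grip pose for home slat: slat x=-.055, pre = 60 mm short of stop
a=-.227;X=np.array([np.cos(a),np.sin(a)]);o=np.array([.571,.0215])
for b in(.06,.02,0):print((o+X*(-.1-b)).round(4),round(a+np.pi/2,3))
E
python3 pl.py .4152 .0577 .021 1.344 10
```

```text
[0.4151 0.0575] 1.344
[0.4541 0.0485] 1.344
[0.4736 0.044 ] 1.344
t 3.65 p [ 0.4388 -0.2583  0.0231] yaw 1.9526 tilt [-0.9999 -0.0047 -0.0135] q [-0.67  0.37  1.94 -0.    0.82 -2.62] F [ 0.4 -0.7 -0.6] gap 0.0602
[np.float64(0.02), np.float64(-0.96), np.float64(3.02), np.float64(0.061)]
[np.float64(0.02), np.float64(-0.77), np.float64(3.07), np.float64(0.061)]
[np.float64(0.02), np.float64(-0.58), np.float64(3.11), np.float64(0.061)]
[np.float64(0.02), np.float64(-0.39), np.float64(3.14), np.float64(0.061)]
[np.float64(0.02), np.float64(-0.2), np.float64(3.16), np.float64(0.061)]
[np.float64(0.02), np.float64(-0.01), np.float64(3.17), np.float64(0.061)]
[np.float64(0.02), np.float64(0.18), np.float64(3.16), np.float64(0.061)]
[np.float64(0.02), np.float64(0.38), np.float64(3.15), np.float64(0.061)]
[np.float64(0.02), np.float64(0.57), np.float64(3.12), np.float64(0.061)]
[np.float64(0.02), np.float64(0.75), np.float64(3.08), np.float64(0.061)]
```

```bash
python3 - <<'E'
s=open("pl.py").read()
i=s.index("    for i in"); j=s.index("if __name__")
s=s[:i]+'''    for i in range(n):
        A=R@Rotation.from_rotvec([-dw*i/n,0,0]).as_matrix()
        print(*[round(float(v),2) for v in A.T@D/n*100],round(float(-dw/n),3),sep=", ")
'''+s[j:]
open("pl.py","w").write(s)
E
python3 pl.py .4152 .0577 .0228 1.344 12
```

```text
t 3.65 p [ 0.4388 -0.2583  0.0231] yaw 1.9526 tilt [-0.9999 -0.0047 -0.0135] q [-0.67  0.37  1.94 -0.    0.82 -2.62] F [ 0.4 -0.7 -0.6] gap 0.0602
-0.03, -0.8, 2.52, 0.051
-0.03, -0.67, 2.55, 0.051
-0.03, -0.54, 2.58, 0.051
-0.03, -0.41, 2.61, 0.051
-0.03, -0.28, 2.63, 0.051
-0.03, -0.14, 2.64, 0.051
-0.03, -0.01, 2.64, 0.051
-0.03, 0.13, 2.64, 0.051
-0.03, 0.26, 2.63, 0.051
-0.03, 0.39, 2.61, 0.051
-0.03, 0.52, 2.59, 0.051
-0.03, 0.65, 2.56, 0.051
```

Call:
jog_arm(plan=[-0.03,-0.8,2.5,0.051,-0.03,-0.7,2.5,0.051,-0.03,-0.5,2.6,0.051,-0.03,-0.4,2.6,0.051,-0.03,-0.3,2.6,0.051])

```text
t: 4.15
ee_pos: [0.4319, -0.1282, 0.0231]
ee_rot: [-2.515, 1.551, -0.833]
force: [1.0, -0.3, -1.5]
finger_gap: 0.0602
```

```bash
python3 pl.py .4152 .0577 .0228 1.344 7
```

```text
t 4.15 p [ 0.4319 -0.1282  0.0231] yaw 1.6814 tilt [-0.9998 -0.0117 -0.0162] q [-0.44  0.3   2.06 -0.01  0.76 -2.11] F [ 1.  -0.3 -1.5] gap 0.0602
-0.04, -0.06, 2.67, 0.048
-0.04, 0.07, 2.66, 0.048
-0.04, 0.2, 2.66, 0.048
-0.04, 0.33, 2.65, 0.048
-0.04, 0.46, 2.63, 0.048
-0.04, 0.58, 2.6, 0.048
-0.04, 0.71, 2.57, 0.048
```

Call:
jog_arm(plan=[-0.04,0,2.7,0.048,-0.04,0.1,2.7,0.048,-0.04,0.2,2.7,0.048,-0.04,0.3,2.6,0.048,-0.04,0.5,2.6,0.048])

```text
t: 4.65
ee_pos: [0.4191, 0.0098, 0.0233]
ee_rot: [-2.218, 1.549, -0.789]
force: [0.1, -0.4, -0.9]
finger_gap: 0.0602
```

Call:
jog_arm(plan=[-0.04,0.6,2.4,0.048,-0.04,0.7,1.5,0.04,0,0,0,0,0,0,0,0])

```text
t: 5.05
ee_pos: [0.4113, 0.0546, 0.0235]
ee_rot: [-2.121, 1.549, -0.777]
force: [0.8, 0.5, -1.8]
finger_gap: 0.0598
```

```bash
python3 - <<'E'
from fit import *
for n in("side","top","wrist"):
    p,d,c=grab(n); P=cloud(d,c); np.savez(n+"2.npz",p=p,d=d); cv2.imwrite(f"pics/{n}2.png",p[...,::-1])
    k=d>0
    if n!="wrist": k&=p.astype(int)[...,0]-p[...,2]>-999
    print(n,fit(P[k],slat,np.array([.468,.045,-.227,0]),.11,.008),fit(P[k],press,np.array([.571,.0215,-.227,0]),.18,.006))
E
python3 pl.py .4152 .0577 .0228 1.344 1
```

```text
side (array([ 0.466 ,  0.0437, -0.1999,  0.0024]), np.int64(665), 0.0015) (array([ 0.572 ,  0.0227, -0.2291,  0.0019]), np.int64(1644), 0.0015)
top (array([ 0.4639,  0.0438, -0.2338,  0.0022]), np.int64(707), 0.0021) (array([ 0.5709,  0.0204, -0.2391,  0.0017]), np.int64(1363), 0.002)
wrist (array([ 0.4655,  0.0425, -0.1988,  0.0019]), np.int64(15732), 0.0008) (array([ 0.571 ,  0.0215, -0.227 ,  0.    ]), np.int64(0), nan)
t 5.2 p [0.4114 0.0539 0.0235] yaw 1.3408 tilt [-0.9998 -0.018  -0.0111] q [-0.02  0.26  2.13 -0.02  0.74 -1.35] F [-0.6  0.5 -1. ] gap 0.0601
0.07, -0.28, 0.45, -0.003
  return _methods._mean(a, axis=axis, dtype=dtype,
  ret = ret.dtype.type(ret / rcount)
```

View pics/side2.png

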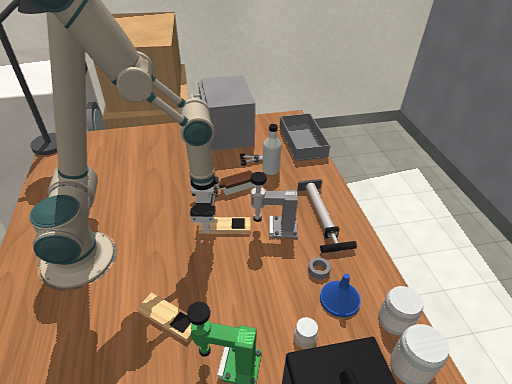

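Call:
jog_arm(plan=[0.04,-1.2,0.2,0.01,0.04,-1.2,0.2,0.01,0.04,-1.2,0.1,0.005,0.03,-1.0,0,0,0,0,0,0])

```text
t: 5.7
ee_pos: [0.463, 0.0446, 0.023]
ee_rot: [-2.075, 1.549, -0.765]
force: [0.3, -0.4, -1.1]
finger_gap: 0.0601
```

```bash
cat > look.py <<'E'
from fit import *
import sys
o=None
W=[]
for n in("side","wrist"):
    p,d,c=grab(n); P=cloud(d,c); np.savez(n+sys.argv[1]+".npz",p=p,d=d); cv2.imwrite(f"pics/{n}{sys.argv[1]}.png",p[...,::-1])
    k=d>0; s=read_state()["ee_pos"]
    g,m,e=fit(P[k],slat,np.array([s[0]+.055*.974,s[1]-.055*.227,-.22,0]),.11,.008)
    q,yw=((.572,.0227),-.229) if n=="side" else ((.5715,.0215),-.228)
    a=g[2]-yw; X=np.array([np.cos(yw),np.sin(yw)]);Y=np.array([-X[1],X[0]]);D=g[:2]-q
    print(n,g,m,e,"pad in press",round(D@X+.045*np.cos(a),4),round(D@Y+.045*np.sin(a),4),"ang",round(a,3))
E
python3 look.py 3;python3 pl.py .4736 .044 .0228 1.344 1
```

```text
side [ 0.5311  0.0285 -0.2331  0.0022] 648 0.002 pad in press 0.0039 -0.0038 ang -0.004
wrist [ 0.5163  0.0313 -0.2306  0.0014] 15683 0.0007 pad in press -0.011 -0.003 ang -0.003
t 5.8 p [0.4617 0.0449 0.0229] yaw 1.3105 tilt [-0.9998 -0.0188 -0.0109] q [-0.04  0.32  2.03 -0.02  0.78 -1.34] F [1.6 0.1 0.6] gap 0.0604
0.03, -1.17, 0.22, -0.034
```

Call:
jog_arm(plan=[0.01,-0.4,0.2,0,0.01,-0.4,0.1,0,0,-0.2,0,0,0,0,0,0])

```text
t: 6.2
ee_pos: [0.4695, 0.0455, 0.0228]
ee_rot: [-2.308, 1.552, -0.997]
force: [-0.2, -1.2, 0.2]
finger_gap: 0.0597
```

```bash
python3 look.py 4;python3 pl.py .4736 .044 .0228 1.344 1
```

```text
side [ 0.5394  0.029  -0.2358  0.0021] 659 0.002 pad in press 0.0118 -0.0016 ang -0.007
wrist [ 0.5231  0.0318 -0.2355  0.0013] 15732 0.0008 pad in press -0.0045 -0.0012 ang -0.007
t 6.3 p [0.4695 0.0455 0.0228] yaw 1.3109 tilt [-0.9998 -0.0137 -0.0123] q [-0.04  0.33  2.01 -0.02  0.79 -1.34] F [ 0.1 -0.6  0.6] gap 0.0602
0.0, -0.44, -0.04, -0.033
```

Push gently in small steps to feel the stop.

Call:
jog_arm(plan=[0,-0.25,0,0,0,-0.25,0,0,0,0,0,0])

```text
t: 6.6
ee_pos: [0.4735, 0.0446, 0.0228]
ee_rot: [-2.368, 1.554, -1.057]
force: [-2.6, 0.2, 1.4]
finger_gap: 0.0599
```

Call:
jog_arm(plan=[0,-0.25,0,0,0,0,0,0])

```text
t: 6.8
ee_pos: [0.4735, 0.0446, 0.0228]
ee_rot: [-2.654, 1.557, -1.344]
force: [0.3, -0.4, 0.2]
finger_gap: 0.06
```

```bash
python3 look.py 5;python3 pl.py .4736 .044 .0228 1.344 1
```

```text
side [ 0.5417  0.0286 -0.234   0.002 ] 678 0.002 pad in press 0.0142 -0.0014 ang -0.005
wrist [ 0.5271  0.0309 -0.2335  0.0013] 15761 0.0008 pad in press -0.0004 -0.0011 ang -0.006
t 6.9 p [0.4736 0.0446 0.0228] yaw 1.3104 tilt [-0.9999 -0.0068 -0.0122] q [-0.04  0.34  2.   -0.02  0.8  -1.34] F [-2.3  1.2  3. ] gap 0.0597
-0.0, -0.02, -0.05, -0.034
```

Call:
jog_arm(plan=[0,0,0,0,0,0,0,0,0,0,0,0,0,0,0,0], fingers=8.5)

```text
t: 7.3
ee_pos: [0.4762, 0.0442, 0.0228]
ee_rot: [-2.352, 1.555, -1.041]
force: [0.5, -0.4, 0.0]
finger_gap: 0.0846
```

```bash
python3 look.py 6;python3 pl.py .43 .06 .15 1.344 1
```

```text
side [ 0.542   0.0282 -0.2341  0.002 ] 679 0.002 pad in press 0.0145 -0.0017 ang -0.005
wrist [ 0.5271  0.0307 -0.2345  0.0013] 15832 0.0005 pad in press -0.0003 -0.0014 ang -0.006
t 7.4 p [0.476  0.0442 0.0227] yaw 1.3104 tilt [-0.9999 -0.0112 -0.0115] q [-0.04  0.34  2.   -0.02  0.8  -1.34] F [-0.8 -0.1 -0.3] gap 0.0848
-12.78, 4.7, 0.2, -0.034
```

View pics/wrist6.png

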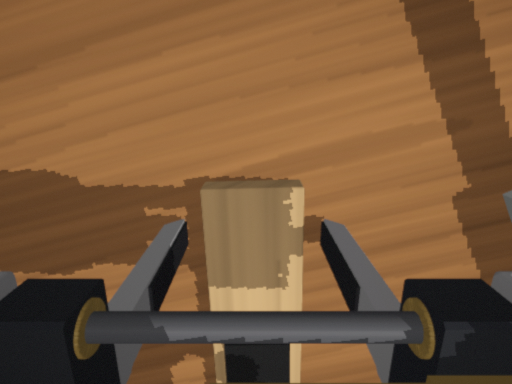

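Call:
jog_arm(plan=[-1.5,0,0,0,-2.5,0.5,0,0,-4,0.5,0,0,-4.5,0.5,0,0,-4.5,0,0,0])

```text
t: 7.9
ee_pos: [0.4552, 0.0505, 0.1915]
ee_rot: [2.82, 1.555, -2.153]
force: [0.8, -0.3, 0.2]
finger_gap: 0.0852
```

Call:
jog_arm(plan=[-4.5,0,0,0,-3.5,0,0,0,-2,0,0,0,0,0,0,0], fingers=0)

```text
t: 8.3
ee_pos: [0.458, 0.052, 0.3026]
ee_rot: [-2.463, 1.556, -1.153]
force: [0.4, 1.3, -0.6]
finger_gap: 0.0561
```

```bash
python3 look.py 7; python3 pl.py .5715 .0218 .26 1.344 5
```

```text
side [ 0.5343  0.0304 -0.2304  0.0019] 814 0.0019 pad in press 0.0065 -0.0011 ang -0.001
wrist [ 0.5279  0.0305 -0.2319  0.0014] 3708 0.0009 pad in press 0.0005 -0.0013 ang -0.004
t 8.4 p [0.4563 0.052  0.2994] yaw 1.3102 tilt [-0.9999 -0.0034 -0.0133] q [-0.03  0.06  1.59 -0.01  1.49 -1.34] F [0.6 0.5 0.1] gap 0.0483
0.8, -2.38, 0.02, -0.007
0.8, -2.38, 0.0, -0.007
0.8, -2.38, -0.01, -0.007
0.8, -2.38, -0.03, -0.007
0.8, -2.38, -0.04, -0.007
```

Call:
jog_arm(plan=[0.3,-2.4,0,0,0.3,-2.4,0,0,0.3,-2.4,0,0,0.3,-2.4,0,0,0.3,-2.2,0,0])

```text
t: 8.9
ee_pos: [0.566, 0.0216, 0.2729]
ee_rot: [2.387, 1.548, -2.585]
force: [-0.3, 0.0, -0.3]
finger_gap: 0.0082
```

Call:
jog_arm(plan=[1.0,0,0,0,1.0,0,0,0,0,0,0,0,0,0,0,0])

```text
t: 9.3
ee_pos: [0.5619, 0.0213, 0.2427]
ee_rot: [2.123, 1.534, -2.849]
force: [0.4, -0.4, 0.0]
finger_gap: 0.001
```

```bash
python3 pl.py .5715 .0218 .24 1.31 1;python3 - <<'E'
from h import *
p,d,c=grab("side"); cv2.imwrite("pics/s8.png",cv2.resize(p[110:270,160:360,::-1],None,fx=3,fy=3))
E
```

```text
t 9.3 p [0.5619 0.0213 0.2427] yaw 1.3112 tilt [-0.9993  0.0317 -0.0195] q [-0.08  0.27  1.47 -0.01  1.44 -1.39] F [ 0.4 -0.4  0. ] gap 0.001
0.24, -0.92, 0.3, 0.001
```

View pics/s8.png

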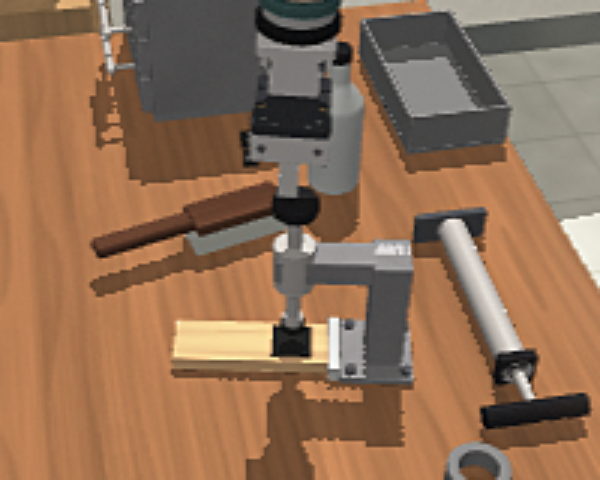

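Call:
jog_arm(plan=[0,-0.5,0.2,0,0,-0.5,0.1,0,0,0,0,0])

```text
t: 9.65
ee_pos: [0.5727, 0.0221, 0.2443]
ee_rot: [2.155, 1.537, -2.816]
force: [0.3, -0.0, 1.0]
finger_gap: 0.0002
```

Call:
jog_arm(plan=[0.4,0,0,0,0.4,0,0,0,0,0,0,0,0,0,0,0], squeeze=20)

```text
t: 10.05
ee_pos: [0.5726, 0.0221, 0.2364]
ee_rot: [2.171, 1.538, -2.8]
force: [0.5, 0.7, 0.1]
finger_gap: 0.0005
```

```bash
python3 pl.py .5715 .0218 .207 1.31 1
```

```text
t 10.05 p [0.5726 0.0221 0.2364] yaw 1.312 tilt [-0.9995  0.0272 -0.0186] q [-0.07  0.28  1.46 -0.01  1.43 -1.38] F [0.5 0.7 0.1] gap 0.0005
2.94, 0.02, -0.0, 0.002
```

Call:
jog_arm(plan=[0.4,0,0,0,0.4,0,0,0,0.4,0,0,0,0,0,0,0,0,0,0,0])

```text
t: 10.55
ee_pos: [0.5728, 0.0221, 0.2252]
ee_rot: [2.201, 1.541, -2.771]
force: [-0.3, 0.4, 3.4]
finger_gap: 0.0007
```

```bash
python3 pl.py .5715 .0218 .207 1.31 1
```

```text
t 10.55 p [0.5728 0.0221 0.2252] yaw 1.3119 tilt [-0.9995  0.0243 -0.0177] q [-0.07  0.29  1.48 -0.01  1.4  -1.38] F [-0.3  0.4  3.4] gap 0.0007
1.82, 0.08, -0.03, 0.002
```

Call:
jog_arm(plan=[0.4,0,0,0,0.4,0,0,0,0.4,0,0,0,0.2,0,0,0,0,0,0,0])

```text
t: 11.05
ee_pos: [0.5728, 0.0221, 0.2128]
ee_rot: [2.241, 1.544, -2.73]
force: [-1.3, 1.1, 8.9]
finger_gap: 0.0003
```

```bash
python3 pl.py .5715 .0218 .207 1.31 1; python3 - <<'E'
from fit import *
p,d,c=grab("side");P=cloud(d,c);k=(d>0)&(P[...,2]>.17)&(P[...,2]<.225)&(np.hypot(P[...,0]-.572,P[...,1]-.0227)<.03)&(p.max(2)<90)
q=P[k];print(len(q),np.percentile(q[:,2],[5,50,80,95]).round(4))
print("F",[read_state()["force"].round(1)])
E
```

```text
t 11.05 p [0.5728 0.0221 0.2128] yaw 1.312 tilt [-0.9996  0.0214 -0.0169] q [-0.07  0.29  1.5  -0.01  1.37 -1.38] F [-1.3  1.1  8.9] gap 0.0003
0.58, 0.11, -0.05, 0.002
141 [0.1855 0.1963 0.1981 0.1991]
F [array([-2.1, -0.5,  9. ])]
```

Call:
jog_arm(plan=[0.3,0,0,0,0.25,0,0,0,0,0,0,0,0,0,0,0])

```text
t: 11.5
ee_pos: [0.5728, 0.0221, 0.2119]
ee_rot: [2.332, 1.547, -2.639]
force: [-2.1, 1.6, 9.6]
finger_gap: 0.0007
```

```bash
python3 pl.py .5715 .0218 .207 1.31 1
```

```text
t 11.5 p [0.5728 0.0221 0.2119] yaw 1.312 tilt [-0.9997  0.0171 -0.0162] q [-0.07  0.29  1.51 -0.01  1.36 -1.38] F [-2.1  1.6  9.6] gap 0.0007
0.49, 0.11, -0.05, 0.002
```

Call:
jog_arm(plan=[0.5,0,0,0,0.5,0,0,0])

```text
t: 11.7
ee_pos: [0.5727, 0.0221, 0.2053]
ee_rot: [2.418, 1.55, -2.553]
force: [-3.2, 1.0, 15.0]
finger_gap: 0.0005
```

```bash
python3 pl.py .5715 .0218 .207 1.31 1
```

```text
t 11.7 p [0.5727 0.0221 0.2053] yaw 1.3121 tilt [-0.9998  0.0137 -0.0155] q [-0.07  0.29  1.52 -0.01  1.34 -1.38] F [-3.2  1.  15. ] gap 0.0005
-0.16, 0.11, -0.06, 0.002
```

Call:
jog_arm(plan=[0,0,0,0])

```text
t: 11.8
ee_pos: [0.5727, 0.0221, 0.2067]
ee_rot: [2.459, 1.551, -2.512]
force: [-3.4, 0.5, 13.2]
finger_gap: 0.0008
```

Call:
jog_arm(plan=[0,0,0,0,0,0,0,0])

```text
t: 12.0
ee_pos: [0.5726, 0.0221, 0.21]
ee_rot: [2.566, 1.553, -2.405]
force: [-2.4, 0.0, 11.5]
finger_gap: 0.0005
```

Call:
jog_arm(plan=[0.4,0,0,0,0.2,0,0,0,0.17,0,0,0])

```text
t: 12.3
ee_pos: [0.5726, 0.0221, 0.2076]
ee_rot: [2.808, 1.556, -2.163]
force: [-2.7, 0.8, 12.4]
finger_gap: 0.0003
```

Call:
jog_arm(plan=[0.17,0,0,0,0.17,0,0,0,0.17,0,0,0])

```text
t: 12.6
ee_pos: [0.5725, 0.0221, 0.2077]
ee_rot: [3.11, 1.557, -1.861]
force: [-3.0, 0.5, 12.6]
finger_gap: 0.0003
```

Call:
jog_arm(plan=[0.18,0,0,0,0.18,0,0,0,0.17,0,0,0])

```text
t: 12.9
ee_pos: [0.5724, 0.0221, 0.2076]
ee_rot: [-2.832, 1.557, -1.519]
force: [-2.8, 0.4, 12.7]
finger_gap: 0.0004
```

```bash
python3 - <<'E'
from h import *
for i in range(60):
    p,d,c=grab("side"); s=read_state()
    if i%6==5: print(round(s["t"],2),s["ee_pos"].round(4),s["force"].round(1))
P=cloud(d,c);k=(d>0)&(P[...,2]>.17)&(P[...,2]<.225)&(np.hypot(P[...,0]-.572,P[...,1]-.0227)<.03)&(p.max(2)<90)
print(np.percentile(P[k][:,2],[5,50,80,95]).round(4))
cv2.imwrite("pics/s9.png",cv2.resize(p[110:270,160:360,::-1],None,fx=3,fy=3))
E
```

```text
13.2 [0.5724 0.0221 0.2076] [-3.1  0.7 13. ]
13.5 [0.5724 0.0221 0.2076] [-2.7  1.1 12.9]
13.8 [0.5724 0.0221 0.2076] [-3.7 -0.6 12.9]
14.1 [0.5724 0.0221 0.2076] [-3.4  0.3 13.5]
14.4 [0.5724 0.0221 0.2076] [-3.1  0.5 13.5]
14.7 [0.5724 0.0221 0.2076] [-4.1  1.1 12.6]
15.0 [0.5724 0.0221 0.2076] [-3.3  1.7 13.5]
15.3 [0.5724 0.0221 0.2076] [-3.6  0.2 13.2]
15.6 [0.5724 0.0221 0.2076] [-3.5  0.5 12.5]
15.9 [0.5724 0.0221 0.2076] [-3.  -0.  11.8]
[0.1822 0.1914 0.1931 0.1942]
```

View pics/s9.png

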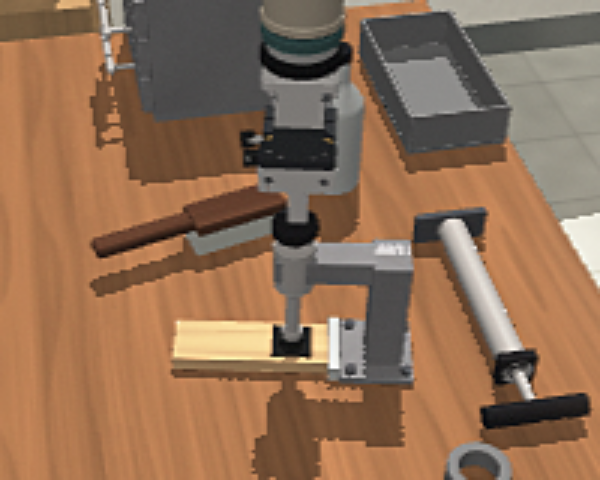

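The picture shows the foot on the pad at about (292,345). The slat is against the stop and the knob is just above the guide tube. Force and height stayed steady for 3 s.

```bash
python3 -c "
from plant import hand_in; print(hand_in())"
```

```text
the job is handed in; nothing more can be done
None
```

The slat is under the grey press, square against the end stop with the pad under the foot. The knob is held about 27–28 mm down, and I handed the job in that way at about 16 s of the 64 s allowed.

- **Slat:** I took the far one, gripped it by its bare end and slid it flat to the stop, which I felt as resistance, then let go. The last wrist view showed the pad 0.5 mm along and 1.3 mm across from the foot's axis, and the slat within 0.01 rad of square.
- **Knob:** I pushed it with closed fingers. For the last 3 s before hand-in the tool height held steady at 0.2076 m (about 27.4 mm of travel), with about 13 N of push, as expected for 28 mm with the foot on the pad. The side camera's depth reading gave a knob top of about 0.192–0.194 m. Less its roughly 2 mm bias, that agrees.
- **Knob overshoot and rebound:** While finding the push that holds, travel briefly reached about 29.7 mm, then fell back to about 25 mm before I settled it. The 34.5 mm limit was never approached.
- **Disagreement:** With the slat close to the press, the side camera's slat fit read 6–15 mm too far in. I put that down to parts of the press mixing into the fit and did not use it. The wrist fit, the stop contact and the side picture all agreed.
- **Not measured:** I judged from the pictures that the bystanders stayed put, but did not measure them again. The force between foot and pad was also not measured directly.

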